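# Set and clamp the printer's Z dial

## Robot

A 6-joint arm with a two-finger parallel gripper is mounted at the origin on the work surface. World frame = base frame: x ahead of the robot, y to its left, z up, the work surface at z = 0. Lengths are in mm, angles in degrees, forces in N, time in s.
With the tool pointing down it reaches from about 300 to 850 mm from the base axis. Payload 4.2 kg.
Tool frame: the origin (TCP) lies at the centre of the arm's flange, where the gripper is bolted on; the fingertips stand 191 mm ahead of it and the grasp point (between the pads) lies 172 mm ahead of it; z points along the fingers, x is the direction in which the jaws open and shut, and the axes are right-handed (so a half turn about z gives the same grasp; the last joint's range is limited). The gripper opens to 91 mm and grips with 3 to 60 N. Pads are 32 mm wide; open, the fingers measure 118 mm over their backs; the gripper's body (76 mm by 178 mm) begins 60 mm behind the grasp point.
Start: joints at [-78.438, 18.312, 89.639, -0, 72.044, -1.146], TCP at [126.49, -560.913, 404.776] pointing down, gripper open.
Joint ranges: [-177.97, 177.97], [-48.28, 115.42], [12.27, 149.76], [-77.06, 257.06], [2.81, 150.46], [-146.56, 146.56]. Speed limits (degrees/s): [147.25, 147.25, 180, 180, 180, 180].

## Interface

Orientations are given as [roll, pitch, yaw] about the fixed x, y, z axes, in that order (R = Rz(yaw) Ry(pitch) Rx(roll)).
In Python, from workcell import telemetry, imaging, env gives the robot as it stands. The module is installed in compiled form; this text tells all that it offers.
- The arm moves only by the tool jog_arm, never from a script. Its argument "series" is a list of rows, each a list of 3 entries, a list of its own where there are three numbers: the shift along the world's x, y, z in mm, then the turn, a rotation vector about the world's x, y, z in rad, then the opening, from 0 (shut) to 1 (fully open). In form: [[[x, y, z], [ax, ay, az], jaw], ...]. A call has exactly 5 rows; each row is the pose to reach, as a shift and turn from the pose measured when the call began; what a row does not reach only later rows make up. A row lasts 1/12 s, in which the tool goes at most 41.7 mm and 7.16 degrees, less where a joint would pass 70% of its speed; a pose out of reach is approached as far as the arm can. A call with a gripper value outside its range is refused whole. The fingers move at their own pace and stop on an object; "squeeze" is the grip in N (left out, the last holds). Time passes only in rows, so rows that repeat a pose let the fingers close, or fill a call up. It gives the time, the measured TCP pose, the force and the opening at its end, in the units of the state.
- telemetry.state(): the state, without advancing time (a new reading comes with each control period).
- imaging.grab_frame(name): name is "scene" or "side" or "wrist"; returns a dict with "pixels" (384x512x3 uint8, red, green, blue), "fov_y" (degrees; the focal length in pixels is half the picture's height over the tangent of half this angle, whatever the lens; pixels are square), "cx", "cy" (the principal point, pixels), "R" (3x3) and "t" (3): a world point X has camera coordinates R X + t; the wrist camera has in their place "T_tool_cam" (4x4, takes a point from camera to tool coordinates, whose origin is the TCP and whose axes are the tool frame's). Camera axes: x right, y down, z forward; pixel columns grow to the right and rows downward; lengths in mm; the calibration is good to about 2 mm. A picture is of the moment at which its call begins: read the wrist's pose just before it. There is no depth.
- env.job_done(): hands the job in, once; it reports no verdict.
The state is a dict: "time_s": time; "qpos": joint angles; "qvel": joint speeds; "effort": joint torques, N m; "ee_pos": TCP position; "ee_rot": TCP orientation; "force": force on the tool from outside, world axes, zero at the start; "torque": the same for the moment, N m; "gripper_width": finger opening in mm.
Only numpy, scipy, OpenCV 4.12 (cv2) and the standard library are available. Lean on these libraries where they do the work, as an engineer would, in place of code of your own. Each camera call takes 0.05 s, during which the arm holds its last target.

## Task

On the printer's Z-drive unit, push the black finger post round with a fingertip to turn the red dial until its white index mark lines up with the long yellow line on the black scale collar. Only once the dial is set and at rest, push the blue clamp block along its track fully home to the black stop, leaving the dial on its line. The dial only sits on its spindle, so do not lift it, and leave the loose things around where they are.

Things in the scene. Friction and masses are not known exactly. Their poses are not given: they have to be found in the camera images.
- unit: aluminium base plate fixed to the table, 220 mm (its x) by 330 mm (its y, from -125 to +205), 16 mm thick. Origin on the table under the dial's axis; x points away from the robot when unturned, y to the left, z up. All heights below are above the table
- dial_axis (a point): centre of the dial's top face, 52 mm high. The dial is a red disc 120 mm across and 22 mm thick whose top face is flat but for the post and a 3 mm screw head in the middle. Turns more than a full turn either way, and stays where it is left: friction 0.08 Nm, about 2 N at the post
- dial (a joint): angle of the dial about its axis in the unit, rad, growing anticlockwise seen from above; at 0 the index mark points along the unit's x
- dial_lift (a joint): height by which the dial is lifted off its seat, m; 0 as it should be, and it drops back by its weight (370 g)
- index (a point): outer end of the white index mark (4 mm wide, radial, 29 to 59 mm from the axis) on the dial's top face, 59 mm from the axis
- post (a point): top centre of the black finger post, a round upright handle on the dial, 16 mm across, whose sleeve spins freely on its own pin so that a finger rolls along it, standing 35 mm above the dial's face (top at 87 mm), 42 mm from the axis, exactly opposite the index mark
- collar: black scale ring fixed round the dial, 128 mm inner and 180 mm outer diameter, its top at 52 mm, level with the dial. Origin on the dial's axis at the ring's underside; its x axis points along the long yellow target line. Short grey lines every 10 degrees are only the rest of the scale
- target (a point): inner end of the yellow target line (4 mm wide, 25 mm long, radial) on the collar's top, 66 mm from the axis
- clamp (a joint): travel of the clamp block along the unit's +x, m: 0 open, 0.045 fully home at the stop. It slides with 2 N of friction and stays where it is left
- clamp_top (a point): centre of the top of the blue clamp block, 28 mm (along the slide) by 30 mm by 40 mm tall, top 76.5 mm high, on a grey track 130 mm long and 44 mm wide whose top is 36 mm high. The track runs along the unit's x at unit y = +150 mm, its middle at unit x = 0; the block's centre is at unit x = -22 mm when open and +23 mm when home; there its far face meets the black stop, a 12 mm tall bar across the track from unit x = +37 to +50 mm
- glue_stick: yellow glue stick, upright cylinder 24 mm across, 60 mm tall, loose on the unit's base plate; origin at the centre of its underside
- bracket: red printed L-bracket, 30 x 36 x 38 mm, loose on the base plate; origin under its foot
- jar: small screw jar, 48 mm across, 55 mm tall, loose on the table; origin at the centre of its underside
- driver: screwdriver lying loose on the table beside the unit
- extrusion: offcut of aluminium profile, 100 x 20 x 20 mm, loose on the table beside the unit; origin at the centre of its underside
- bearing: steel bearing ring, 40 mm across, 14 mm tall, loose on the table; origin at the centre of its underside

How it is judged:
By the outcome, as a careful person would: the job done as asked, in the order asked, and still so for the second after the job is handed in, with the robot touching nothing.
It also fails if it takes over 51 s, if anything falls off the work surface, if the arm or the gripper's body presses on something with over 40 N, if the wrist force passes 120 N, or if a joint passes its speed limit or range.

## Working session

There is one attempt and no reset: what is moved stays moved. The work goes in short steps, Python scripts to look and compute and a tool call to move; the robot and the scene stay as the last step left them, time stands still between calls to the robot, and variables do not carry over. Pictures are saved under pics/ and viewed, and the job is handed in when it is done.

Besides the shell and the picture viewer there is one more tool, called after "Call:" as name(argument=value, ...), one argument or row to a line, values as JSON. jog_arm: Moves the arm, as the interface text tells. Its arguments: {"type":"object","properties":{"series":{"type":"array"},"squeeze":{"type":"number"}},"required":["series"]}

```bash
mkdir -p pics
cat > h.py <<'E'
import numpy as np,cv2
from workcell import telemetry, imaging, env
def grab(n,fn):
    s=telemetry.state(); f=imaging.grab_frame(n)
    cv2.imwrite('pics/'+fn+'.png',f['pixels'][:,:,::-1])
    f['s']=s; np.save('pics/'+fn+'.npy',f,allow_pickle=True); return f
E
python3 - <<'E'
from h import *
for n in ['scene','side','wrist']:
    f=grab(n,n+'0'); print(n,{k:v for k,v in f.items() if k not in('pixels','s')})
print(f['s'])
E
```

```text
scene {'fov_y': 54.00322434294095, 'cx': 259.6975918476443, 'cy': 193.5758209526093, 'R': array([[ 0.86666688,  0.49888635, -0.00096458],
       [ 0.40115714, -0.69803821, -0.59314046],
       [-0.29658299,  0.51366824, -0.80509842]]), 't': array([-545.92300923, -195.82879943, 1013.16735721])}
side {'fov_y': 48.4488823124435, 'cx': 252.4372369797631, 'cy': 187.94503579454403, 'R': array([[ 0.95948357, -0.28123196,  0.01731679],
       [-0.1298174 , -0.49577398, -0.85869413],
       [ 0.25007744,  0.82165489, -0.51219578]]), 't': array([-560.71601957,  172.39191896,  965.65939581])}
wrist {'fov_y': 69.08119969937667, 'cx': 250.60213505566418, 'cy': 191.45424610292415, 'T_tool_cam': array([[ 9.99998321e-01, -1.77918951e-03,  4.39268390e-04,
        -2.68016905e-01],
       [ 1.56937580e-03,  9.55167422e-01,  2.96062043e-01,
        -8.39562606e+01],
       [-9.46325337e-04, -2.96060856e-01,  9.55168610e-01,
         1.96280765e+01],
       [ 0.00000000e+00,  0.00000000e+00,  0.00000000e+00,
         1.00000000e+00]])}
{'time_s': 0.1, 'qpos': array([-7.84383146e+01,  1.83459695e+01,  8.96991349e+01, -8.44461765e-04,
        7.20423077e+01, -1.14689887e+00]), 'qvel': array([-0.02898867, -0.08810904, -0.236985  , -0.02588923, -0.04980656,
        0.08657445]), 'effort': array([-1.29004843e-04, -4.13333166e+01, -2.32510847e+01,  7.28520867e-02,
        4.22398467e-02, -6.35377592e-05]), 'ee_pos': array([ 126.45435289, -560.7672937 ,  404.02616044]), 'ee_rot': array([-1.79999053e+02,  8.74106188e-02, -7.72911541e+01]), 'force': array([-0.17792668,  0.7110411 , -0.38713185]), 'torque': array([-0.04900614,  0.01003816, -0.00010996]), 'gripper_width': 91.4091115597191}
```

View pics/scene0.png

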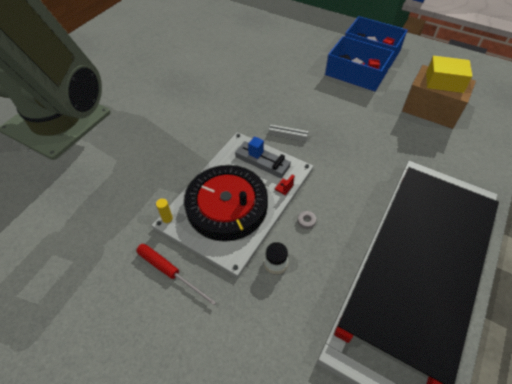

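View pics/side0.png

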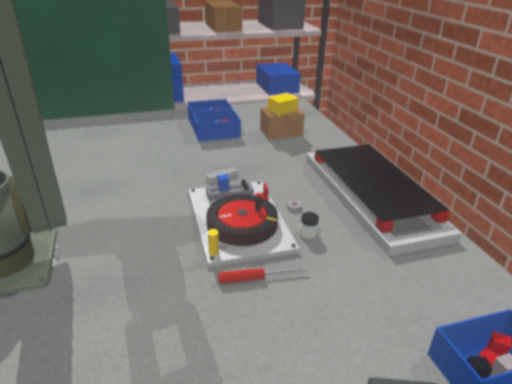

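View pics/wrist0.png

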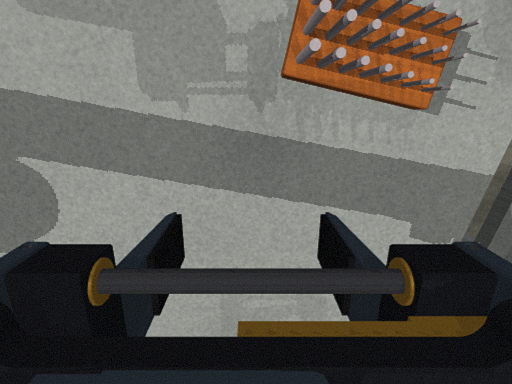

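The arm is off to the side. The scene view shows the unit with the dial at about (227,202), the clamp at (256,147) and the glue stick at (163,210). I'll zoom in.

Run:
```python
import cv2
a=cv2.imread('pics/scene0.png')[120:280,130:330]; cv2.imwrite('pics/sz.png',cv2.resize(a,None,fx=4,fy=3.75 if 0 else 4)[:600] if 0 else cv2.resize(a,(750,600),interpolation=cv2.INTER_CUBIC))
b=cv2.imread('pics/side0.png')[160:290,180:340]; cv2.imwrite('pics/iz.png',cv2.resize(b,(720,585),interpolation=cv2.INTER_CUBIC))
```

```text
(no output)
```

View pics/sz.png

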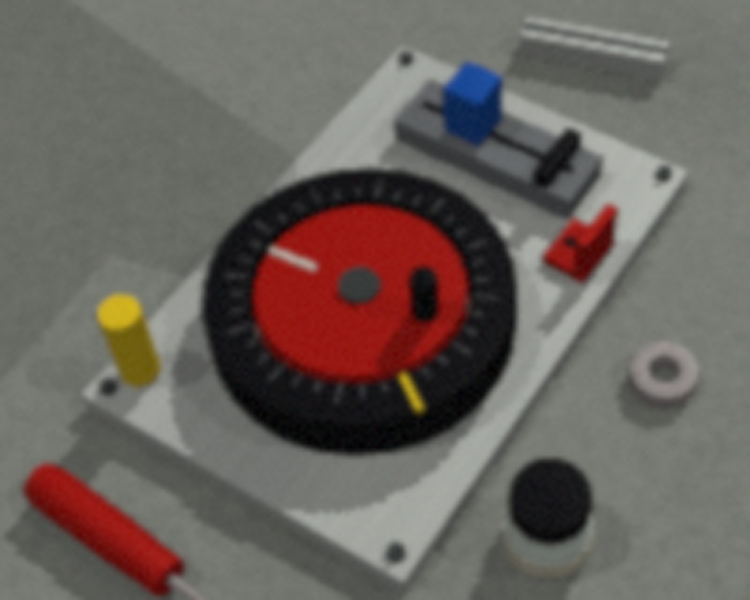

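View pics/iz.png

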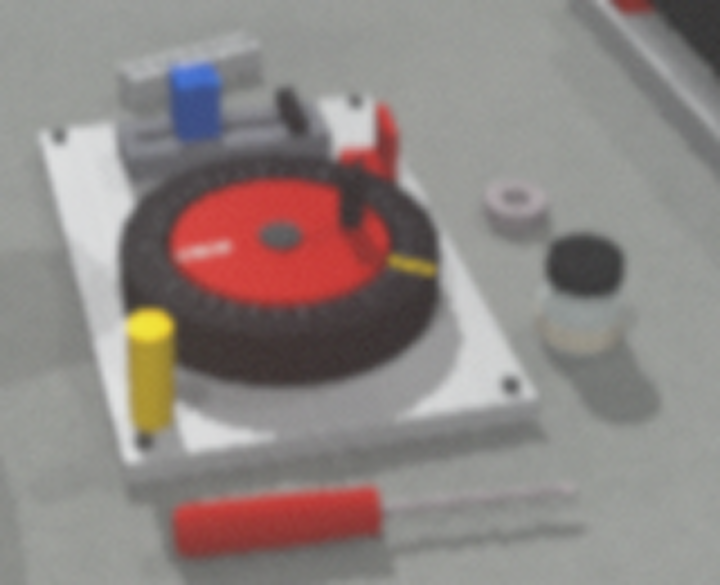

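```bash
cat >> h.py <<'E'
def proj(f,X):
    X=np.atleast_2d(X); 
    R,t=cam(f); c=X@R.T+t
    k=192/np.tan(np.radians(f['fov_y']/2)); return c[:,:2]/c[:,2:]*k+[f['cx'],f['cy']]
def cam(f):
    if 'R' in f: return f['R'],f['t']
    from scipy.spatial.transform import Rotation as Ro
    T=np.eye(4);T[:3,:3]=Ro.from_euler('xyz',f['s']['ee_rot'],degrees=True).as_matrix();T[:3,3]=f['s']['ee_pos']
    M=np.linalg.inv(T@f['T_tool_cam']); return M[:3,:3],M[:3,3]
def back(f,uv,z):
    R,t=cam(f); k=192/np.tan(np.radians(f['fov_y']/2)); uv=np.atleast_2d(uv)
    d=np.c_[(uv-[f['cx'],f['cy']])/k,np.ones(len(uv))]@R; o=-R.T@t
    return o+d*((z-o[2])/d[:,2])[:,None]
def load(n): return np.load('pics/'+n+'.npy',allow_pickle=True).item()
def U(p,X):
    c,s=np.cos(p[2]),np.sin(p[2]); X=np.atleast_2d(X).astype(float)
    return np.c_[p[0]+c*X[:,0]-s*X[:,1],p[1]+s*X[:,0]+c*X[:,1],X[:,2]]
def inv(p,W):
    c,s=np.cos(p[2]),np.sin(p[2]); d=np.atleast_2d(W)[:,:2]-p[:2]; return np.c_[c*d[:,0]+s*d[:,1],-s*d[:,0]+c*d[:,1]]
E
python3 - <<'E'
from h import *
from scipy.optimize import least_squares
fs,fi=load('scene0'),load('side0')
sz=lambda a:(np.array(a,float)+.5)/3.75+[130,120]-.5
iz=lambda a:(np.array(a,float)+.5)/4.5+[180,160]-.5
C=np.array([[-110,205,16],[110,205,16],[110,-125,16],[-110,-125,16]])
a=sz([[405,46],[687,172],[403,575],[83,394]]); b=iz([[40,133],[375,97],[537,397],[125,465]])
for m in (1,2,3):
    r=least_squares(lambda p:np.r_[((proj(fs,U(p,C))-a)*(m&1)).ravel(),((proj(fi,U(p,C))-b)*(m>>1)).ravel()],[550,-50,0])
    p=r.x; print(p[:2],np.degrees(p[2]),np.abs(r.fun).max())
np.save('p.npy',p)
for n,f,q,g in(('s',fs,sz,dict(index=[270,250],index_in=[316,268],tin=[401,374],tout=[420,411],screw=[359,285])),('i',fi,iz,dict(index=[178,255],index_in=[231,245],tin=[390,260],tout=[436,270],screw=[281,236]))):
    for k,v in g.items():
        w=back(f,q([v]),52); u=inv(p,w)[0]; print(n,k,w[0],u,np.hypot(*u),np.degrees(np.arctan2(u[1],u[0])))
print('post s',inv(p,back(fs,sz([423,275]),87)),'i',inv(p,back(fi,iz([351,178]),87)))
print('clamp s',inv(p,back(fs,sz([475,79]),76.5)),'i',inv(p,back(fi,iz([195,71]),76.5)))
print('glue',inv(p,back(fs,sz([120,310]),76)),inv(p,back(fi,iz([151,323]),76)))
E
```

```text
[554.06741393 -12.04358058] -1.649715528096907 1.6098217837520679
[553.14615782 -12.12721279] -1.9811563648175292 0.7280512774345596
[553.65385565 -11.96019456] -1.7854549035307323 1.50822666481929
s index [495.12890218 -17.62422583  52.        ] [-58.32006537  -7.48474475] 58.79839647963117 -172.68668865940708
s index_in [525.42655415 -15.16598836  52.        ] [-28.11371421  -4.08371609] 28.40876033675674 -171.73518690884092
s tin [605.55853305 -51.74385754  52.        ] [ 53.11901831 -38.14715284] 65.39751811323312 -35.683825267662634
s tout [626.65812916 -66.44813473  52.        ] [ 74.66651212 -52.18689052] 91.0964300907294 -34.95097031952123
s screw [553.30035377 -13.01217716  52.        ] [-0.32055361 -1.06248593] 1.1097887051600226 -106.78864186508912
i index [494.24006793 -12.67178591  52.        ] [-59.36277138  -2.56240265] 59.41804888657207 -177.52835367254326
i index_in [524.60027238 -10.70568866  52.        ] [-29.07856449   0.34867367] 29.080654838610904 179.3130138152831
i tin [605.17905445 -47.163935    52.        ] [ 52.59702719 -33.58127726] 62.403120529625134 -32.55674191512639
i tout [626.4528791  -62.66977704  52.        ] [ 74.34363932 -48.4167622 ] 88.71955573512538 -33.07443936008525
i screw [553.62052392  -9.23525948  52.        ] [-0.11821642  2.72257361] 2.7251389310355387 92.48626879718374
post s [[42.00011334  2.92361632]] i [[38.45173548 -0.93082609]]
clamp s [[-17.22249712 150.30071424]] i [[-18.31706662 155.25703929]]
glue [[-88.86266033 -95.79970464]] [[-89.50945897 -92.43315485]]
```

Call:
jog_arm(
  series=[
    [[30, 36, 0], [0, 0, -0.17], 0.35],
    [[57, 67, 0], [0, 0, -0.17], 0.35],
    [[83, 99, 0], [0, 0, -0.17], 0.35],
    [[110, 130, 0], [0, 0, -0.17], 0.35],
    [[136, 162, 0], [0, 0, -0.17], 0.35],
  ],
)

```text
time_s: 0.57
ee_pos: [261.0, -399.9, 403.9]
ee_rot: [-180.0, 0.1, -87.1]
force: [2.5, 0.2, 0.8]
gripper_width: 60.9
```

Call:
jog_arm(
  series=[
    [[27, 31, 0], [0, 0, 0], 0.35],
    [[54, 62, 0], [0, 0, 0], 0.35],
    [[81, 93, 0], [0, 0, 0], 0.35],
    [[108, 124, 0], [0, 0, 0], 0.35],
    [[135, 155, 0], [0, 0, 0], 0.35],
  ],
)

```text
time_s: 0.98
ee_pos: [396.8, -243.0, 403.9]
ee_rot: [-180.0, 0.1, -87.1]
force: [0.1, -0.6, -0.8]
gripper_width: 31.9
```

Call:
jog_arm(
  series=[
    [[27, 31, 0], [0, 0, 0], 0.35],
    [[54, 62, 0], [0, 0, 0], 0.35],
    [[81, 93, 0], [0, 0, 0], 0.35],
    [[108, 124, 0], [0, 0, 0], 0.35],
    [[135, 155, 0], [0, 0, 0], 0.35],
  ],
)

```text
time_s: 1.4
ee_pos: [532.7, -86.0, 403.7]
ee_rot: [180.0, 0.1, -87.1]
force: [0.8, -1.2, -0.6]
gripper_width: 31.8
```

Call:
jog_arm(
  series=[
    [[22, 26, 0], [0, 0, 0], 0.35],
    [[44, 52, 0], [0, 0, 0], 0.35],
    [[62, 76, 0], [0, 0, 0], 0.35],
    [[62, 76, 0], [0, 0, 0], 0.35],
    [[62, 76, 0], [0, 0, 0], 0.35],
  ],
)

```text
time_s: 1.82
ee_pos: [595.3, -8.8, 402.8]
ee_rot: [179.9, 0.1, -86.9]
force: [-0.5, -0.3, 0.3]
gripper_width: 31.7
```

Run:
```python
from h import *
f=grab('wrist','w1');print(f['s']['ee_pos'],f['s']['ee_rot'])
cv2.imwrite('pics/w1z.png',cv2.resize(f['pixels'][:,:,::-1],(800,600),interpolation=cv2.INTER_CUBIC))
```

```text
[595.26615864  -8.75598685 402.79379883] [ 1.79888398e+02  7.64224082e-02 -8.69085510e+01]
```

View pics/w1z.png

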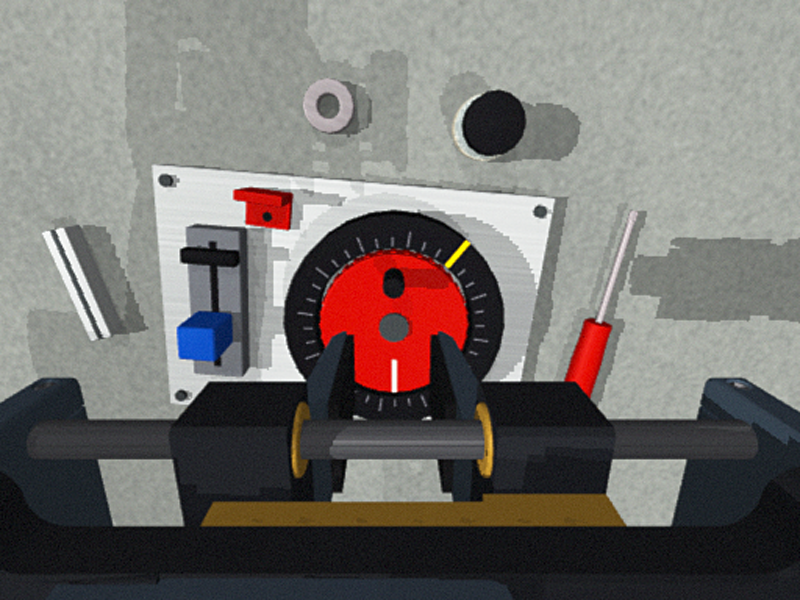

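Run:
```python
from h import *
f=load('w1');p=np.load('p.npy');q=lambda a:(np.array(a,float)+.5)/1.5625-.5
S=back(f,q([394,326]),54)[0]
print('screw',S)
for k,v in dict(iin=[394,361],iout=[394,391],tin=[447,266],tout=[469,241]).items():
    w=back(f,q(v),52)[0]; d=w-S; print(k,w,np.hypot(*d[:2]),np.degrees(np.arctan2(d[1],d[0])))
print('corners',back(f,q([[152,165],[566,199]]),16), U(p,[[110,205,16],[110,-125,16]]))
print('post',back(f,q([394,274]),87),back(f,q([395,293]),53))
print('clamp',back(f,q([199,339]),76.5),U(p,[-22,150,76.5]))
```

```text
screw [554.20515848 -12.14814196  54.        ]
iin [522.38839173 -13.87196091  52.        ] 31.863430423395926 -176.89877102971485
iout [494.44192458 -15.37854874  52.        ] 59.85047748031033 -176.90597854239323
tin [605.31369293 -50.63757269  52.        ] 63.98061090090482 -36.983112598311294
tout [625.65826793 -65.65432293  52.        ] 89.2662212252219 -36.826944277774345
corners [[ 667.72661163  188.86133043   16.        ]
 [ 658.64268366 -148.40485834   16.        ]] [[ 669.9876407   189.51300578   16.        ]
 [ 659.70582294 -140.32677991   16.        ]]
post [[605.46436608  -9.24313141  87.        ]] [[581.64781496 -11.4636573   53.        ]]
clamp [[544.46252156 135.50343569  76.5       ]] [[536.33809013 138.65243527  76.5       ]]
```

Call:
jog_arm(
  series=[
    [[0.5, -0.8, -30], [0, 0, 0], 0.35],
    [[0.5, -0.8, -65], [0, 0, 0], 0.35],
    [[0.5, -0.8, -100], [0, 0, 0], 0.35],
    [[0.5, -0.8, -100], [0, 0, 0], 0.35],
    [[0.5, -0.8, -100], [0, 0, 0], 0.35],
  ],
)

```text
time_s: 2.28
ee_pos: [594.2, -11.6, 302.2]
ee_rot: [179.6, 0.1, -87.1]
force: [-0.1, 0.3, 0.1]
gripper_width: 32.0
```

Run:
```python
from h import *
f=grab('wrist','w2');print(f['s']['ee_pos'],f['s']['ee_rot'],f['s']['force'])
g=grab('scene','s2');h=grab('side','i2')
a=np.hstack([cv2.resize(g['pixels'][120:270,140:300],(400,375)),cv2.resize(h['pixels'][130:280,180:340],(400,375))]);cv2.imwrite('pics/c2.png',a[:,:,::-1])
cv2.imwrite('pics/w2z.png',cv2.resize(f['pixels'][:,:,::-1],(800,600),interpolation=cv2.INTER_CUBIC))
```

```text
[594.19576397 -11.62571502 302.18028758] [ 1.79647643e+02  7.19025611e-02 -8.70811652e+01] [-0.05184929  0.29336684  0.13570367]
```

View pics/w2z.png

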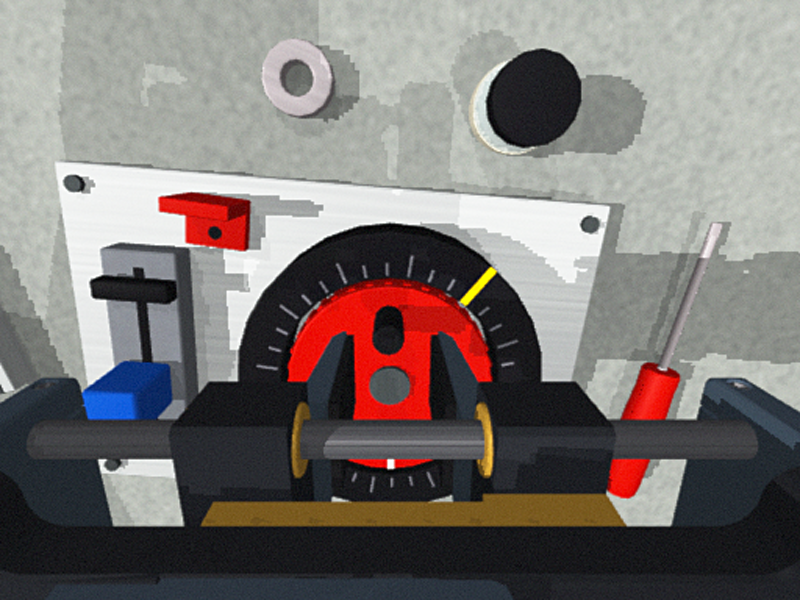

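View pics/c2.png

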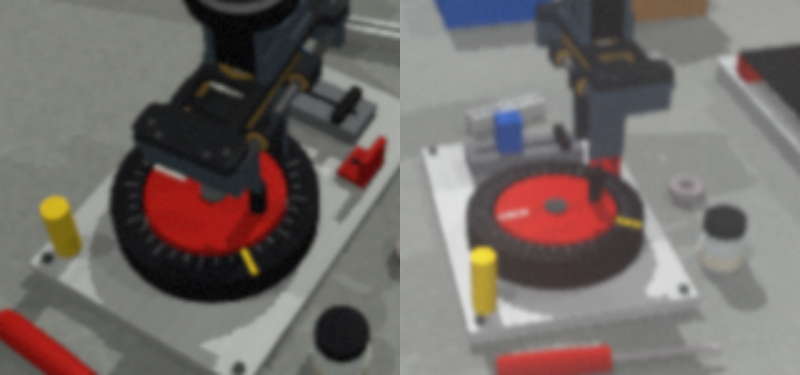

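Call:
jog_arm(
  series=[
    [[1.5, 1.9, 0], [0, 0, 0], 0.35],
    [[1.5, 1.9, -12], [0, 0, 0], 0.35],
    [[1.5, 1.9, -24], [0, 0, 0], 0.35],
    [[1.5, 1.9, -36], [0, 0, 0], 0.35],
    [[1.5, 1.9, -48], [0, 0, 0], 0.35],
  ],
)

```text
time_s: 2.85
ee_pos: [598.0, -9.2, 259.4]
ee_rot: [-179.6, 0.0, -87.0]
force: [0.7, 0.1, -0.9]
gripper_width: 31.9
```

Run:
```python
from h import *
f=grab('wrist','w3');print(f['s']['ee_pos'],f['s']['ee_rot'],f['s']['force'])
cv2.imwrite('pics/w3z.png',cv2.resize(f['pixels'][:,:,::-1],(800,600),interpolation=cv2.INTER_CUBIC))
```

```text
[597.97929327  -9.15227591 259.43995114] [-1.79599202e+02  1.39342693e-02 -8.70379104e+01] [ 0.69255854  0.14018049 -0.87147788]
```

View pics/w3z.png

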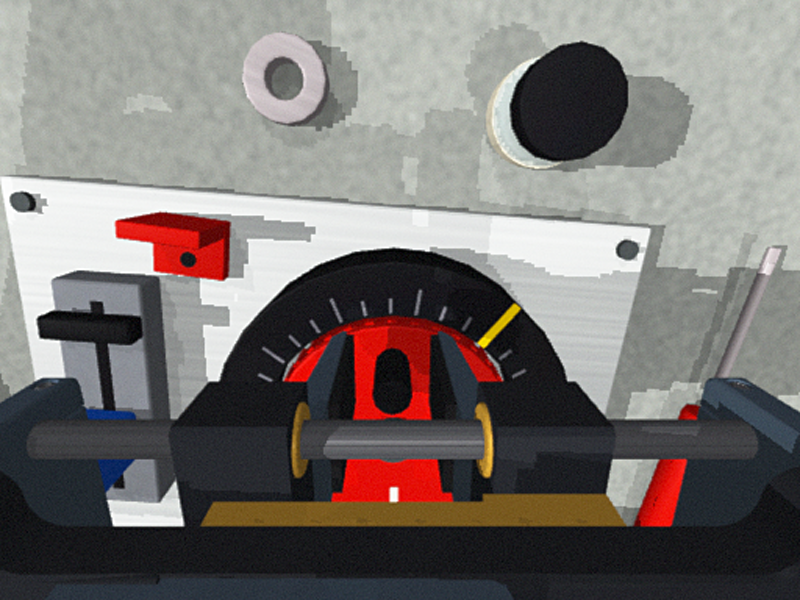

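```bash
cat > plan.py <<'E'
from h import *
import sys
# python plan.py phis... : rows from present pose
s=telemetry.state(); e=s['ee_pos']; y=s['ee_rot'][2]; print(e,s['ee_rot'],s['force'])
for a in map(float,sys.argv[2:]):
    r=np.radians(a); print(np.round([554+42*np.cos(r)-e[0],-12+42*np.sin(r)-e[1],float(sys.argv[1])-e[2]],1), round(np.radians(a-90-y),3))
E
python3 plan.py 255 8 13 18 23 28
```

```text
[597.18235362  -9.17001974 256.8830609 ] [-1.79873414e+02  3.53426149e-02 -8.70393832e+01] [-0.60236317 -0.43890417 -1.64563411]
[-1.6  3.  -1.9] 0.088
[-2.3  6.6 -1.9] 0.175
[-3.2 10.1 -1.9] 0.262
[-4.5 13.6 -1.9] 0.35
[-6.1 16.9 -1.9] 0.437
```

Call:
jog_arm(
  series=[
    [[-1.6, 3, -1.9], [0, 0, 0.088], 0.35],
    [[-2.3, 6.6, -1.9], [0, 0, 0.175], 0.35],
    [[-3.2, 10.1, -1.9], [0, 0, 0.262], 0.35],
    [[-4.5, 13.6, -1.9], [0, 0, 0.35], 0.35],
    [[-6.1, 16.9, -1.9], [0, 0, 0.437], 0.35],
  ],
)

```text
time_s: 3.32
ee_pos: [591.9, 7.5, 256.7]
ee_rot: [-179.7, -0.1, -61.7]
force: [2.0, -1.7, -2.2]
gripper_width: 31.6
```

```bash
python3 plan.py 255 33 38 43 48 53
```

```text
[591.86008149   7.54360766 256.71681905] [-1.79716749e+02 -1.29915009e-01 -6.17228197e+01] [ 2.035433   -1.7334064  -2.20041335]
[-2.6  3.3 -1.7] 0.082
[-4.8  6.3 -1.7] 0.17
[-7.1  9.1 -1.7] 0.257
[-9.8 11.7 -1.7] 0.344
[-12.6  14.   -1.7] 0.431
```

Call:
jog_arm(
  series=[
    [[-2.6, 3.3, -1.7], [0, 0, 0.082], 0.35],
    [[-4.8, 6.3, -1.7], [0, 0, 0.17], 0.35],
    [[-7.1, 9.1, -1.7], [0, 0, 0.257], 0.35],
    [[-9.8, 11.7, -1.7], [0, 0, 0.344], 0.35],
    [[-12.6, 14, -1.7], [0, 0, 0.431], 0.35],
  ],
)

```text
time_s: 3.73
ee_pos: [580.4, 21.5, 256.9]
ee_rot: [-179.6, -0.4, -36.8]
force: [1.4, -1.9, -1.8]
gripper_width: 31.9
```

```bash
python3 plan.py 255 58 63 68 73 78
python3 - <<'E'
from h import *
f=grab('wrist','w4')
g=grab('scene','s4');h=grab('side','i4')
a=np.hstack([cv2.resize(g['pixels'][120:270,140:300],(400,375)),cv2.resize(h['pixels'][130:280,180:340],(400,375))]);b=np.zeros((600,800,3),np.uint8);b[:375]=a;b[375:,:300]=cv2.resize(f['pixels'],(300,225));cv2.imwrite('pics/c4.png',b[:,:,::-1])
E
```

```text
[580.36841087  21.49581635 256.91036491] [-179.5668796    -0.39631703  -36.75952426] [ 1.3874644  -1.89248745 -1.81783766]
[-4.1  2.1 -1.9] 0.083
[-7.3  3.9 -1.9] 0.17
[-10.6   5.4  -1.9] 0.258
[-14.1   6.7  -1.9] 0.345
[-17.6   7.6  -1.9] 0.432
```

View pics/c4.png

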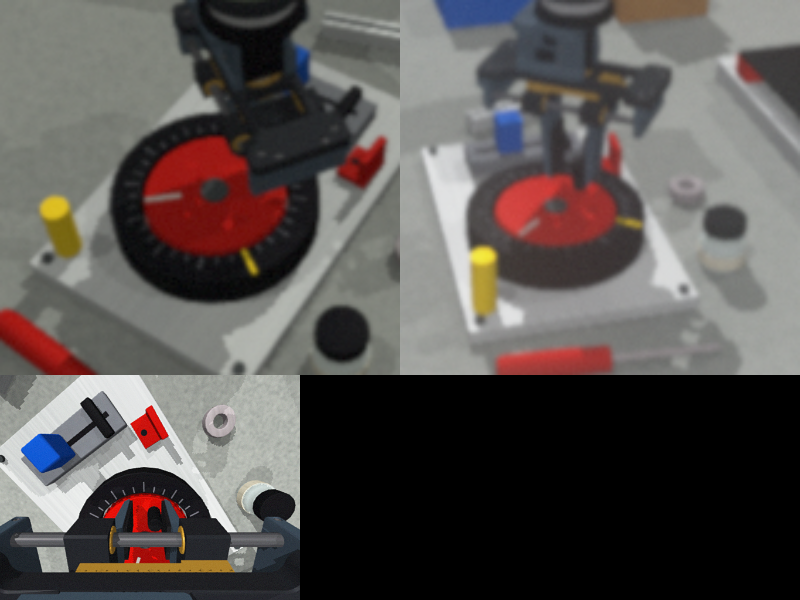

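```bash
cat > plan.py <<'E'
from h import *
import sys
from scipy.spatial.transform import Rotation as Ro
s=telemetry.state(); e=s['ee_pos']; R0=Ro.from_euler('xyz',s['ee_rot'],degrees=True); print(e,s['ee_rot'],s['force'],s['time_s'])
for a in map(float,sys.argv[2:]):
    r=np.radians(a); v=(Ro.from_euler('xyz',[180,0,a-90],degrees=True)*R0.inv()).as_rotvec()
    print(list(np.round([554+42*np.cos(r)-e[0],-12+42*np.sin(r)-e[1],float(sys.argv[1])-e[2]],1)), list(np.round(v,3)))
E
python3 plan.py 255 58 63 68 73 78
```

```text
[579.95952172  21.62411883 256.72413266] [-179.59474207   -0.29902894  -37.13080671] [ 1.11129049 -0.36704496  0.65154263] 3.8833
[np.float64(-3.7), np.float64(2.0), np.float64(-1.7)] [np.float64(-0.003), np.float64(0.008), np.float64(0.09)]
[np.float64(-6.9), np.float64(3.8), np.float64(-1.7)] [np.float64(-0.003), np.float64(0.008), np.float64(0.177)]
[np.float64(-10.2), np.float64(5.3), np.float64(-1.7)] [np.float64(-0.004), np.float64(0.008), np.float64(0.264)]
[np.float64(-13.7), np.float64(6.5), np.float64(-1.7)] [np.float64(-0.004), np.float64(0.008), np.float64(0.351)]
[np.float64(-17.2), np.float64(7.5), np.float64(-1.7)] [np.float64(-0.004), np.float64(0.008), np.float64(0.439)]
```

Call:
jog_arm(
  series=[
    [[-3.7, 2, -1.7], [-0.003, 0.008, 0.09], 0.35],
    [[-6.9, 3.8, -1.7], [-0.003, 0.008, 0.177], 0.35],
    [[-10.2, 5.3, -1.7], [-0.004, 0.008, 0.264], 0.35],
    [[-13.7, 6.5, -1.7], [-0.004, 0.008, 0.351], 0.35],
    [[-17.2, 7.5, -1.7], [-0.004, 0.008, 0.439], 0.35],
  ],
)

```text
time_s: 4.3
ee_pos: [564.0, 29.1, 256.7]
ee_rot: [-179.9, -0.3, -11.9]
force: [1.9, -0.6, 0.6]
gripper_width: 31.7
```

```bash
python3 plan.py 255 83 88 93 98 103|sed 's/np.float64//g'
```

```text
[564.00467141  29.12811542 256.70682573] [-179.92218037   -0.28696079  -11.86545878] [ 1.91033885 -0.61372278  0.57455029] 4.3
[(-4.9), (0.6), (-1.7)] [(-0.001), (0.005), (0.085)]
[(-8.5), (0.8), (-1.7)] [(-0.001), (0.005), (0.172)]
[(-12.2), (0.8), (-1.7)] [(-0.001), (0.005), (0.259)]
[(-15.8), (0.5), (-1.7)] [(-0.001), (0.005), (0.347)]
[(-19.5), (-0.2), (-1.7)] [(-0.001), (0.005), (0.434)]
```

Call:
jog_arm(
  series=[
    [[-4.9, 0.6, -1.7], [-0.001, 0.005, 0.085], 0.35],
    [[-8.5, 0.8, -1.7], [-0.001, 0.005, 0.172], 0.35],
    [[-12.2, 0.8, -1.7], [-0.001, 0.005, 0.259], 0.35],
    [[-15.8, 0.5, -1.7], [-0.001, 0.005, 0.347], 0.35],
    [[-19.5, -0.2, -1.7], [-0.001, 0.005, 0.434], 0.35],
  ],
)

```text
time_s: 4.72
ee_pos: [545.8, 29.1, 256.7]
ee_rot: [180.0, -0.3, 13.1]
force: [2.2, 0.6, 0.8]
gripper_width: 32.2
```

```bash
python3 plan.py 255 108 113 118 123 128|sed 's/np.float64//g'
```

```text
[545.76024354  29.05559384 256.66608238] [179.99033037  -0.31961132  13.10067229] [2.23889989 0.62825977 0.75815577] 4.7167
[(-4.7), (-1.1), (-1.7)] [(-0.001), (0.005), (0.086)]
[(-8.2), (-2.4), (-1.7)] [(-0.002), (0.005), (0.173)]
[(-11.5), (-4.0), (-1.7)] [(-0.002), (0.005), (0.26)]
[(-14.6), (-5.8), (-1.7)] [(-0.002), (0.005), (0.347)]
[(-17.6), (-8.0), (-1.7)] [(-0.002), (0.005), (0.435)]
```

Call:
jog_arm(
  series=[
    [[-4.7, -1.1, -1.7], [-0.001, 0.005, 0.086], 0.35],
    [[-8.2, -2.4, -1.7], [-0.002, 0.005, 0.173], 0.35],
    [[-11.5, -4, -1.7], [-0.002, 0.005, 0.26], 0.35],
    [[-14.6, -5.8, -1.7], [-0.002, 0.005, 0.347], 0.35],
    [[-17.6, -8, -1.7], [-0.002, 0.005, 0.435], 0.35],
  ],
)

```text
time_s: 5.13
ee_pos: [529.3, 21.3, 256.6]
ee_rot: [179.9, -0.3, 38.1]
force: [1.4, 1.5, 1.0]
gripper_width: 32.0
```

```bash
python3 plan.py 255 132 136 140 144 147|sed 's/np.float64//g'
```

```text
[529.29050164  21.3031801  256.64001248] [179.88438505  -0.2842582   38.10580046] [1.37016623 1.46562183 0.99161343] 5.1333
[(-3.4), (-2.1), (-1.6)] [(-0.002), (0.005), (0.068)]
[(-5.5), (-4.1), (-1.6)] [(-0.002), (0.005), (0.138)]
[(-7.5), (-6.3), (-1.6)] [(-0.002), (0.005), (0.208)]
[(-9.3), (-8.6), (-1.6)] [(-0.002), (0.005), (0.277)]
[(-10.5), (-10.4), (-1.6)] [(-0.002), (0.005), (0.33)]
```

Call:
jog_arm(
  series=[
    [[-3.4, -2.1, -1.6], [-0.002, 0.005, 0.068], 0.35],
    [[-5.5, -4.1, -1.6], [-0.002, 0.005, 0.138], 0.35],
    [[-7.5, -6.3, -1.6], [-0.002, 0.005, 0.208], 0.35],
    [[-9.3, -8.6, -1.6], [-0.002, 0.005, 0.277], 0.35],
    [[-10.5, -10.4, -1.6], [-0.002, 0.005, 0.33], 0.35],
  ],
)

```text
time_s: 5.55
ee_pos: [519.7, 11.1, 256.6]
ee_rot: [179.9, -0.2, 57.0]
force: [1.3, 1.7, 1.6]
gripper_width: 31.9
```

```bash
cat > look.py <<'E'
from h import *
import sys
n=sys.argv[1]
f=grab('wrist','w'+n); g=grab('scene','s'+n);h=grab('side','i'+n)
a=np.hstack([cv2.resize(g['pixels'][150:250,175:281],(400,375),interpolation=2),cv2.resize(h['pixels'][185:255,200:285],(400,330),interpolation=2)]) if 0 else None
b=np.zeros((600,800,3),np.uint8);b[:330,:400]=cv2.resize(g['pixels'][155:245,175:284],(400,330),interpolation=2);b[:330,400:]=cv2.resize(h['pixels'][185:256,200:286],(400,330),interpolation=2);b[330:,:360]=cv2.resize(f['pixels'],(360,270));cv2.imwrite('pics/c%s.png'%n,b[:,:,::-1])
print(f['s']['ee_pos'],f['s']['ee_rot'],f['s']['force'])
E
python3 look.py 5
```

```text
[519.66113405  11.12616675 256.59635364] [179.86356892  -0.18969255  57.02374828] [1.28496475 1.67993783 1.5645513 ]
```

View pics/c5.png

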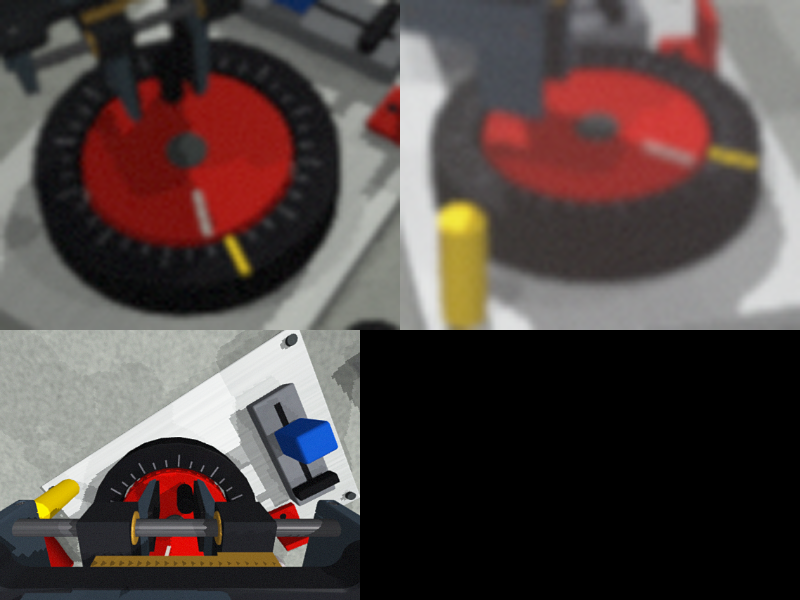

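```bash
cat > ang.py <<'E'
from h import *
def ang(n,sp,ip):
    for nm,f,q,P in(('s',load('s'+n),lambda a:(np.array(a,float)+.5)/[400/109,330/90]+[175,155]-.5,sp),('i',load('i'+n),lambda a:(np.array(a,float)-[400,0]+.5)/[400/86,330/71]+[200,185]-.5,ip)):
        S=back(f,q(P[0]),55)[0]; o=[]
        for v in P[1:]:
            w=back(f,q(v),52)[0]-S; o+=[np.hypot(*w[:2]),np.degrees(np.arctan2(w[1],w[0]))]
        print(nm,S,np.round(o,1))
E
python3 -c "
from ang import *
ang('5',[[186,150],[197,192],[207,234],[229,239],[246,274]],[[596,127],[644,147],[694,161],[710,153],[757,162]])"; python3 plan.py 255 150 153 156 158 160 |sed 's/np.float64//g'
```

```text
s [554.47736986 -14.59068889  55.        ] [ 28.3 -44.7  57.3 -45.5  64.6 -35.6  89.2 -35.7]
i [551.84844621 -12.78630859  55.        ] [ 29.3 -44.6  58.3 -43.   63.6 -33.3  89.3 -33.4]
[519.39957495  11.01266265 256.10296503] [ 1.79911198e+02 -1.17185551e-01  5.68266375e+01] [1.87508513 1.65006962 1.16501633] 5.7
[(-1.8), (-2.0), (-1.1)] [(-0.001), (0.002), (0.055)]
[(-2.8), (-3.9), (-1.1)] [(-0.001), (0.002), (0.108)]
[(-3.8), (-5.9), (-1.1)] [(-0.001), (0.002), (0.16)]
[(-4.3), (-7.3), (-1.1)] [(-0.001), (0.002), (0.195)]
[(-4.9), (-8.6), (-1.1)] [(-0.001), (0.002), (0.23)]
```

Call:
jog_arm(
  series=[
    [[-1.5, -1.5, -1.1], [-0.001, 0.002, 0.04], 0.35],
    [[-2.1, -2.6, -1.1], [-0.001, 0.002, 0.072], 0.35],
    [[-2.7, -3.7, -1.1], [-0.001, 0.002, 0.102], 0.35],
    [[-3.3, -4.7, -1.1], [-0.001, 0.002, 0.132], 0.35],
    [[-3.7, -5.6, -1.1], [-0.001, 0.002, 0.152], 0.35],
  ],
)

```text
time_s: 6.12
ee_pos: [516.1, 5.6, 255.6]
ee_rot: [179.9, -0.1, 65.5]
force: [0.7, 2.3, 1.9]
gripper_width: 31.9
```

```bash
python3 look.py 6
```

```text
[516.13457351   5.62630058 255.61856314] [ 1.79916610e+02 -7.79126853e-02  6.54758204e+01] [0.66617795 2.2895062  1.89456922]
```

View pics/c6.png

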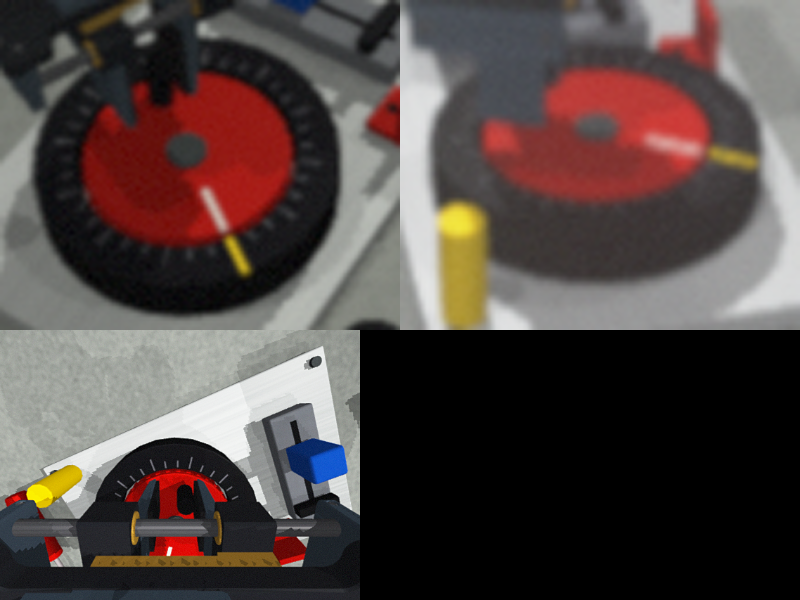

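```bash
cat > seg.py <<'E'
from h import *
def seg(f,C=(554,-12.1),dbg=False):
    im=f['pixels'].astype(float); H,W=im.shape[:2]
    yy,xx=np.mgrid[:H,:W]; uv=np.c_[xx.ravel(),yy.ravel()]
    w=back(f,uv,52)[:,:2].reshape(H,W,2); 
    out=[]
    # centre: red disc extents -> use screw as given
    d=w-np.array(C); r=np.hypot(d[...,0],d[...,1]); a=np.degrees(np.arctan2(d[...,1],d[...,0]))
    R,G,B=im[...,0],im[...,1],im[...,2]
    yel=np.clip((np.minimum(R,G)-B-40)/60,0,1)*((r>68)&(r<90)&(abs(a+35)<25))
    wh=np.clip((np.minimum(G,B)-50)/80,0,1)*((r>31)&(r<57)&(abs(a+35)<30))
    for m in(wh,yel):
        P=(d*m[...,None]).sum((0,1))/m.sum(); q=d-P; c=np.einsum('ij,ijk,ijl->kl',m,q,q)/m.sum(); v=np.linalg.eigh(c)[1][:,1]; v*=np.sign(v[0])
        out.append((P,v,m.sum()))
        print('  cent',np.round(P,2),'r %.1f ang %.2f dir %.2f n %.0f'%(np.hypot(*P),np.degrees(np.arctan2(P[1],P[0])),np.degrees(np.arctan2(v[1],v[0])),m.sum()))
    (P,_,_),(Y,_,_)=out; D=Y-P; print('  joining line dir %.2f'%np.degrees(np.arctan2(D[1],D[0])))
    return out
if __name__=='__main__':
    import sys
    for n in sys.argv[1:]: print(n); seg(load(n))
E
python3 seg.py s6 i6
```

```text
s6
  cent [ 34.87 -27.15] r 44.2 ang -37.91 dir -34.94 n 32
  cent [ 63.09 -47.29] r 78.9 ang -36.85 dir -35.40 n 26
  joining line dir -35.51
i6
  cent [ 36.3 -23.9] r 43.5 ang -33.36 dir -63.18 n 40
  cent [ 62.69 -43.91] r 76.5 ang -35.01 dir -39.24 n 10
  joining line dir -37.17
```

```bash
python3 plan.py 255.5 152 149 146 144 144 |sed 's/np.float64//g'
```

```text
[515.89356903   5.49954002 255.29187495] [ 1.79952885e+02 -4.09988021e-02  6.54354850e+01] [0.74749369 1.14034067 2.1778359 ] 6.2667
[(1.0), (2.2), (0.2)] [(-0.0), (0.001), (-0.06)]
[(2.1), (4.1), (0.2)] [(-0.0), (0.001), (-0.112)]
[(3.3), (6.0), (0.2)] [(-0.0), (0.001), (-0.165)]
[(4.1), (7.2), (0.2)] [(-0.0), (0.001), (-0.2)]
[(4.1), (7.2), (0.2)] [(-0.0), (0.001), (-0.2)]
```

Call:
jog_arm(
  series=[
    [[1, 2.2, 0.2], [0, 0, -0.06], 0.35],
    [[2.1, 4.1, 0.2], [0, 0, -0.112], 0.35],
    [[3.3, 6, 0.2], [0, 0, -0.165], 0.35],
    [[4.1, 7.2, 0.2], [0, 0, -0.2], 0.35],
    [[4.1, 7.2, 0.2], [0, 0, -0.2], 0.35],
  ],
)

```text
time_s: 6.68
ee_pos: [519.8, 12.7, 255.2]
ee_rot: [180.0, 0.0, 53.9]
force: [0.3, 0.1, -0.3]
gripper_width: 31.8
```

Call:
jog_arm(
  series=[
    [[0, 0, 10], [0, 0, 0], 0.35],
    [[0, 0, 30], [0, 0, 0], 0.35],
    [[0, 0, 60], [0, 0, 0], 0.35],
    [[0, 0, 90], [0, 0, 0], 0.35],
    [[0, 0, 120], [0, 0, 0], 0.35],
  ],
)

```text
time_s: 7.1
ee_pos: [519.3, 12.5, 376.9]
ee_rot: [-180.0, 0.1, 53.9]
force: [1.3, 0.1, -0.9]
gripper_width: 31.7
```

Call:
jog_arm(
  series=[
    [[11, -25, 5], [0, 0, -0.12], 0.35],
    [[22, -50, 10], [0, 0, -0.24], 0.35],
    [[33, -75, 15], [0, 0, -0.36], 0.35],
    [[44, -100, 20], [0, 0, -0.48], 0.35],
    [[55, -120, 20], [0, 0, -0.6], 0.35],
  ],
)

```text
time_s: 7.52
ee_pos: [574.4, -109.3, 398.9]
ee_rot: [179.9, 0.0, 19.2]
force: [0.7, -0.2, -0.3]
gripper_width: 32.0
```

Call:
jog_arm(
  series=[
    [[0, -5, 0], [0, 0, -0.12], 0.35],
    [[0, -5, 0], [0, 0, -0.24], 0.35],
    [[0, -5, 0], [0, 0, -0.36], 0.35],
    [[0, -5, 0], [0, 0, -0.36], 0.35],
    [[0, -5, 0], [0, 0, -0.36], 0.35],
  ],
)

```text
time_s: 7.93
ee_pos: [574.2, -114.4, 399.2]
ee_rot: [179.9, 0.0, -1.3]
force: [0.5, 0.6, 0.6]
gripper_width: 32.2
```

Run:
```python
from h import *
f=grab('wrist','w7');print(f['s']['ee_pos'],f['s']['ee_rot'],f['s']['force'],f['s']['time_s'])
cv2.imwrite('pics/w7z.png',cv2.resize(f['pixels'][:,:,::-1],(800,600),interpolation=cv2.INTER_CUBIC))
```

```text
[ 574.15354665 -114.43759635  399.22318706] [ 1.79906504e+02  2.19190353e-02 -1.26572456e+00] [0.4502249  0.60017816 0.62422462] 7.9333
```

View pics/w7z.png

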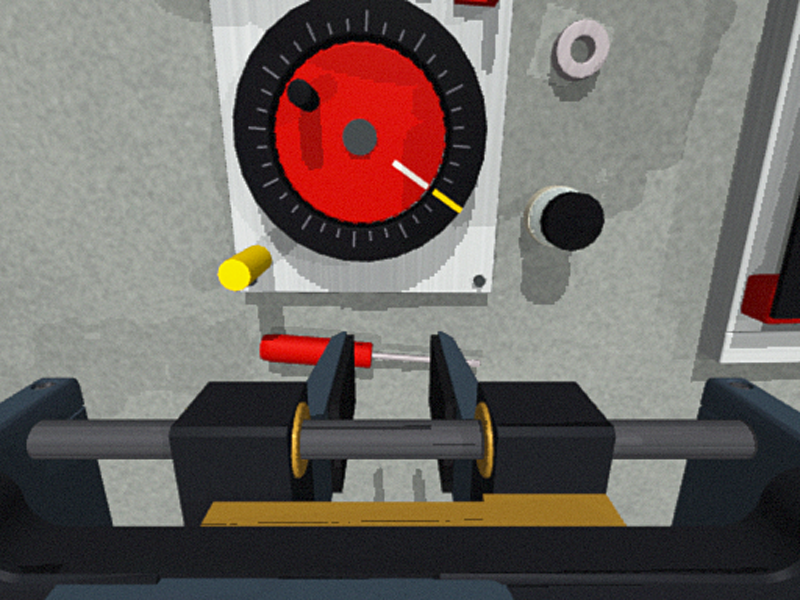

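The mark and the yellow line are nearly collinear: the mark runs (395,162)–(428,188) and the line (433,192)–(462,212). I'll measure this precisely.

```bash
cat > fine.py <<'E'
from h import *
from seg import seg
from scipy.optimize import least_squares
import sys
f=load(sys.argv[1]); im=f['pixels'].astype(int)
R,G,B=im[...,0],im[...,1],im[...,2]
# rectify plane z=52 at 4px/mm
C=np.array([554.,-12]); n=100; s=5
g=np.arange(-n,n,1/s); X,Y=np.meshgrid(g,g)
uv=proj(f,np.c_[X.ravel()+C[0],Y.ravel()+C[1],np.full(X.size,52)]).astype(np.float32).reshape(X.shape+(2,))
rc=cv2.remap(f['pixels'],uv[...,0],uv[...,1],cv2.INTER_CUBIC)
cv2.imwrite('pics/rect_%s.png'%sys.argv[1],cv2.resize(rc[::-1,:,::-1],(600,600)))
rf=rc.astype(float)
red=((rf[...,0]>90)&(rf[...,1]<70)).astype(np.uint8)
red=cv2.morphologyEx(red,cv2.MORPH_CLOSE,np.ones((9,9),np.uint8))
# gray-out post region irrelevant; edge radius fit
cs,_=cv2.findContours(red,cv2.RETR_EXTERNAL,cv2.CHAIN_APPROX_NONE)
c=max(cs,key=cv2.contourArea)[:,0]/s-n
# restrict to exclude post angle
def fit(c):
    return least_squares(lambda p:np.hypot(c[:,0]-p[0],c[:,1]-p[1])-p[2],[0,0,60],loss='soft_l1',f_scale=.5).x
p=fit(c); print('disc fit centre',C+p[:2],'r',p[2]); seg(f,C+p[:2])
sc=(rf.max(2)-rf.min(2)<25)&(rf.mean(2)>45)&(np.hypot(X-p[0],Y-p[1])<18)
S=np.array([X[sc].mean(),Y[sc].mean()]); print('screw',C+S,sc.sum()/s/s); seg(f,C+S)
E
python3 fine.py w7; echo; python3 fine.py w1|head -1
```

```text
disc fit centre [553.36366091 -12.00058616] r 59.86209144791158
  cent [ 35.12 -25.93] r 43.7 ang -36.44 dir -36.33 n 100
  cent [ 63.59 -46.4 ] r 78.7 ang -36.12 dir -35.96 n 80
  joining line dir -35.72
screw [552.95564725 -11.93420977] 416.84
  cent [ 35.24 -25.74] r 43.6 ang -36.14 dir -36.49 n 101
  cent [ 63.88 -46.37] r 78.9 ang -35.97 dir -36.08 n 81
  joining line dir -35.76

disc fit centre [559.14094809 -11.3324436 ] r 57.651000008256766seg.py:13: RuntimeWarning: invalid value encountered in divide
  P=(d*m[...,None]).sum((0,1))/m.sum(); q=d-P; c=np.einsum('ij,ijk,ijl->kl',m,q,q)/m.sum(); v=np.linalg.eigh(c)[1][:,1]; v*=np.sign(v[0])
```

View pics/rect_w7.png

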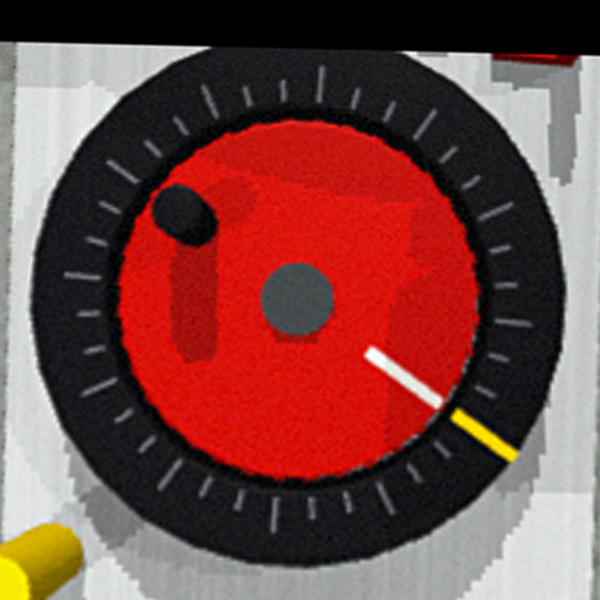

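Call:
jog_arm(
  series=[
    [[-12, 36, 0], [0, 0, -0.008], 0],
    [[-24, 72, 0], [0, 0, -0.008], 0],
    [[-36, 108, 0], [0, 0, -0.008], 0],
    [[-48, 144, 0], [0, 0, -0.008], 0],
    [[-60, 180, 0], [0, 0, -0.008], 0],
  ],
)

```text
time_s: 8.4
ee_pos: [513.1, 67.2, 399.5]
ee_rot: [179.9, 0.0, -1.6]
force: [0.2, 0.6, -0.9]
gripper_width: 1.7
```

Call:
jog_arm(
  series=[
    [[-12, 36, 0], [0, 0, 0], 0],
    [[-26, 74, 0], [0, 0, 0], 0],
    [[-26, 74, -30], [0, 0, 0], 0],
    [[-26, 74, -65], [0, 0, 0], 0],
    [[-26, 74, -85], [0, 0, 0], 0],
  ],
)

```text
time_s: 8.82
ee_pos: [485.6, 142.1, 312.4]
ee_rot: [179.8, 0.2, -1.3]
force: [-0.3, 0.4, -0.7]
gripper_width: 0.5
```

Run:
```python
from h import *
f=grab('wrist','w8');print(f['s']['ee_pos'],f['s']['ee_rot'],f['s']['force'],f['s']['time_s'],f['s']['gripper_width'])
cv2.imwrite('pics/w8z.png',f['pixels'][:,:,::-1])
h=grab('side','i8');g=grab('scene','s8')
b=np.hstack([cv2.resize(g['pixels'][110:230,170:290],(400,400),interpolation=2),cv2.resize(h['pixels'][120:240,170:290],(400,400),interpolation=2)]);cv2.imwrite('pics/c8.png',b[:,:,::-1])
```

```text
[485.59618973 142.11661565 312.36273825] [ 1.79843837e+02  1.56740248e-01 -1.28928060e+00] [-0.32450221  0.40735175 -0.70927968] 8.8167 0.5185546150068523
```

View pics/w8z.png

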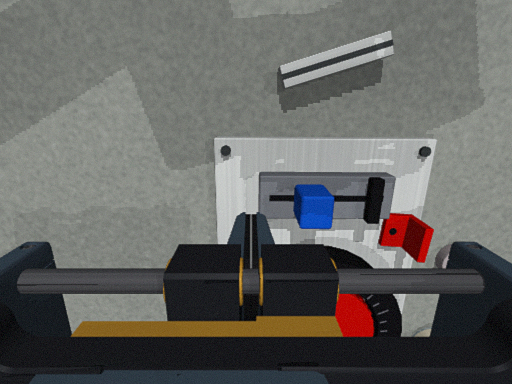

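View pics/c8.png

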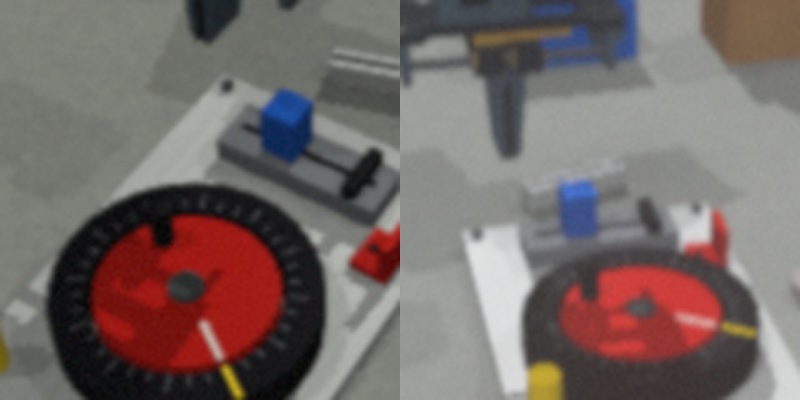

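Run:
```python
from h import *
f=load('w8'); p=np.array([553.4,-12,np.radians(-1.8)])
print(back(f,[[295,192],[331,190],[300,227],[333,226]],76.5))
print('track',back(f,[[259,172],[391,174]],36),'corners',back(f,[[215,139],[436,139]],16))
print(U(p,[[-65,172,36],[65,172,36],[-110,205,16],[110,205,16],[-22,150,76.5]]))
```

```text
[[520.88181043 157.44333706  76.5       ]
 [549.97497458 158.46343917  76.5       ]
 [525.83676777 126.29503565  76.5       ]
 [553.63913982 126.57718937  76.5       ]]
track [[492.83770013 165.07522818  36.        ]
 [617.3939111  160.20838167  36.        ]] corners [[450.62782644 194.51101333  16.        ]
 [667.11716666 189.3585177   16.        ]]
[[493.83472414 161.95682772  36.        ]
 [623.77057699 157.87342904  36.        ]
 [449.89348397 196.35402837  16.        ]
 [669.78492725 189.44366138  16.        ]
 [536.12246953 138.61702075  76.5       ]]
```

Call:
jog_arm(
  series=[
    [[1, -2.5, -20], [0.003, -0.003, -0.009], 0],
    [[1, -2.5, -40], [0.003, -0.003, -0.009], 0],
    [[1, -2.5, -60], [0.003, -0.003, -0.009], 0],
    [[1, -2.5, -73], [0.003, -0.003, -0.009], 0],
    [[1, -2.5, -73], [0.003, -0.003, -0.009], 0],
  ],
)

```text
time_s: 9.38
ee_pos: [487.8, 138.6, 240.3]
ee_rot: [180.0, 0.1, -2.0]
force: [0.1, -0.3, -0.0]
gripper_width: 0.3
```

Call:
jog_arm(
  series=[
    [[5, -0.2, 0], [0, 0, 0], 0],
    [[10, -0.3, 0], [0, 0, 0], 0],
    [[15, -0.5, 0], [0, 0, 0], 0],
    [[20, -0.6, 0], [0, 0, 0], 0],
    [[25, -0.8, 0], [0, 0, 0], 0],
  ],
)

```text
time_s: 9.8
ee_pos: [513.8, 137.8, 241.2]
ee_rot: [-180.0, -0.0, -2.0]
force: [-0.9, -0.6, -0.4]
gripper_width: 0.2
```

Call:
jog_arm(
  series=[
    [[5, -0.2, 0], [0, 0, 0], 0],
    [[10, -0.3, 0], [0, 0, 0], 0],
    [[15, -0.5, 0], [0, 0, 0], 0],
    [[20, -0.6, 0], [0, 0, 0], 0],
    [[25, -0.8, 0], [0, 0, 0], 0],
  ],
)

```text
time_s: 10.22
ee_pos: [539.2, 137.0, 241.2]
ee_rot: [-180.0, 0.0, -2.0]
force: [-2.2, 0.3, 1.9]
gripper_width: 0.5
```

Run:
```python
from h import *
f=grab('wrist','w9');print(f['s']['ee_pos'],f['s']['ee_rot'],f['s']['force'],f['s']['time_s'])
h=grab('side','i9');g=grab('scene','s9')
b=np.zeros((600,800,3),np.uint8)
b[:300]=np.hstack([cv2.resize(g['pixels'][110:200,170:290],(400,300),interpolation=2),cv2.resize(h['pixels'][150:240,170:290],(400,300),interpolation=2)]);b[300:,:400]=cv2.resize(f['pixels'],(400,300));cv2.imwrite('pics/c9.png',b[:,:,::-1])
```

```text
[539.18253438 137.00939662 241.23597446] [-1.79975954e+02  1.36529714e-02 -1.95270376e+00] [-2.16787713  0.27558225  1.88224788] 10.2167
```

View pics/c9.png

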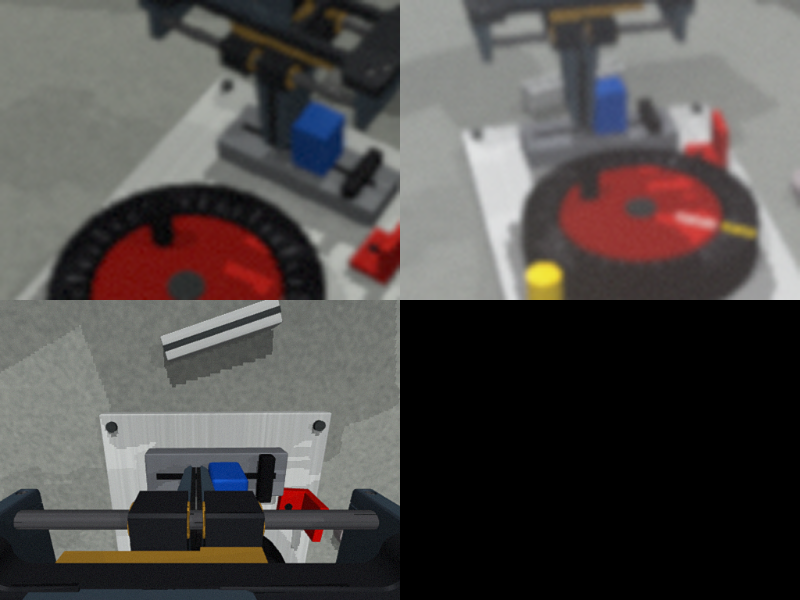

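Call:
jog_arm(
  series=[
    [[2, 0, 0], [0, 0, 0], 0],
    [[4, -0.1, 0], [0, 0, 0], 0],
    [[6, -0.2, 0], [0, 0, 0], 0],
    [[8, -0.3, 0], [0, 0, 0], 0],
    [[10, -0.3, 0], [0, 0, 0], 0],
  ],
)

```text
time_s: 10.78
ee_pos: [549.5, 136.7, 241.1]
ee_rot: [-180.0, -0.1, -2.0]
force: [-2.1, 0.1, 0.0]
gripper_width: 0.4
```

Call:
jog_arm(
  series=[
    [[1, 0, 0], [0, 0, 0], 0],
    [[2, -0.1, 0], [0, 0, 0], 0],
    [[3, -0.1, 0], [0, 0, 0], 0],
    [[4, -0.1, 0], [0, 0, 0], 0],
    [[5, -0.2, 0], [0, 0, 0], 0],
  ],
)

```text
time_s: 11.2
ee_pos: [554.6, 136.5, 241.1]
ee_rot: [-180.0, -0.1, -2.0]
force: [-2.6, 0.7, 1.2]
gripper_width: 0.6
```

Call:
jog_arm(
  series=[
    [[0.5, 0, 0], [0, 0, 0], 0],
    [[1, 0, 0], [0, 0, 0], 0],
    [[1.5, 0, 0], [0, 0, 0], 0],
    [[2, 0, 0], [0, 0, 0], 0],
    [[2, 0, 0], [0, 0, 0], 0],
  ],
)

```text
time_s: 11.62
ee_pos: [555.9, 136.5, 241.1]
ee_rot: [-180.0, 0.1, -2.0]
force: [-5.0, 0.9, 3.1]
gripper_width: 0.3
```

Call:
jog_arm(
  series=[
    [[0.7, 0, 0], [0, 0, 0], 0],
    [[1.2, 0, 0], [0, 0, 0], 0],
    [[1.7, 0, 0], [0, 0, 0], 0],
    [[2, 0, 0], [0, 0, 0], 0],
    [[2, 0, 0], [0, 0, 0], 0],
  ],
)

```text
time_s: 12.03
ee_pos: [556.7, 136.6, 241.1]
ee_rot: [-180.0, 0.3, -2.0]
force: [-7.9, 1.2, 5.1]
gripper_width: 0.7
```

Call:
jog_arm(
  series=[
    [[1, 0, 0], [0, 0, 0], 0],
    [[2, 0, 0], [0, 0, 0], 0],
    [[3, 0, 0], [0, 0, 0], 0],
    [[4, 0, 0], [0, 0, 0], 0],
    [[4, 0, 0], [0, 0, 0], 0],
  ],
)

```text
time_s: 12.45
ee_pos: [558.3, 136.6, 241.1]
ee_rot: [180.0, 0.8, -2.0]
force: [-13.2, 0.4, 9.7]
gripper_width: 0.1
```

Run:
```python
from h import *
h=grab('side','i10');g=grab('scene','s10');print(h['s']['force'],h['s']['ee_pos'],h['s']['ee_rot'])
b=np.hstack([cv2.resize(g['pixels'][110:200,170:290],(400,300),interpolation=2),cv2.resize(h['pixels'][150:240,170:290],(400,300),interpolation=2)]);cv2.imwrite('pics/c10.png',b[:,:,::-1])
```

```text
[-13.20518215   0.38213014   9.66506423] [558.31671181 136.61610432 241.14801367] [179.95775468   0.8246286   -1.99565159]
```

View pics/c10.png

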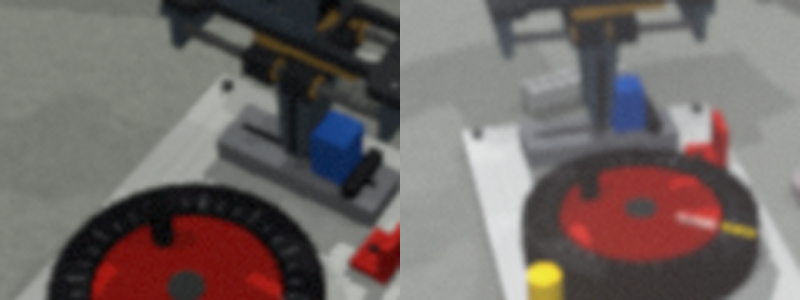

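The block is against the stop: force is up to 13 N and the tip no longer advances. I'll back off, lift clear and check from above.

Call:
jog_arm(
  series=[
    [[-6, 0.2, 0], [0, -0.007, 0], 0],
    [[-12, 0.4, 0], [0, -0.014, 0], 0],
    [[-20, 0.6, 0], [0, -0.014, 0], 0],
    [[-28, 0.8, 0], [0, -0.014, 0], 0],
    [[-28, 0.8, 10], [0, -0.014, 0], 0],
  ],
)

```text
time_s: 12.97
ee_pos: [528.2, 137.2, 249.7]
ee_rot: [179.9, 0.3, -2.0]
force: [-0.0, -0.4, -0.4]
gripper_width: 0.5
```

Call:
jog_arm(
  series=[
    [[0, 0, 25], [0, 0, 0], 0],
    [[0, 0, 60], [0, 0, 0], 0],
    [[0, 0, 95], [0, 0, 0], 0],
    [[0, 0, 130], [0, 0, 0], 0],
    [[0, 0, 160], [0, 0, 0], 0],
  ],
)

```text
time_s: 13.38
ee_pos: [528.2, 137.1, 413.2]
ee_rot: [179.9, 0.1, -2.0]
force: [1.9, -0.1, -0.3]
gripper_width: 0.3
```

Call:
jog_arm(
  series=[
    [[10, -40, 0], [0, 0, 0], 0],
    [[20, -78, 0], [0, 0, 0], 0],
    [[30, -116, 5], [0, 0, 0], 0],
    [[40, -154, 5], [0, 0, 0], 0],
    [[45, -190, 5], [0, 0, 0], 0],
  ],
)

```text
time_s: 13.8
ee_pos: [573.8, -54.9, 419.7]
ee_rot: [179.9, -0.1, -2.0]
force: [-0.2, -0.2, 0.6]
gripper_width: 0.7
```

Call:
jog_arm(
  series=[
    [[0, -30, 10], [0, 0, 0], 0],
    [[0, -58, 20], [0, 0, 0], 0],
    [[0, -58, 20], [0, 0, 0], 0],
    [[0, -58, 20], [0, 0, 0], 0],
    [[0, -58, 20], [0, 0, 0], 0],
  ],
)

```text
time_s: 14.22
ee_pos: [573.7, -112.7, 440.0]
ee_rot: [179.9, -0.2, -2.0]
force: [-1.6, 0.3, -0.6]
gripper_width: -0.0
```

```bash
python3 - <<'E'
from h import *
f=grab('wrist','w11');print(f['s']['ee_pos'],f['s']['ee_rot'],f['s']['force'],f['s']['time_s'])
cv2.imwrite('pics/w11z.png',cv2.resize(f['pixels'][:,:,::-1],(800,600),interpolation=cv2.INTER_CUBIC))
h=grab('side','i11');g=grab('scene','s11')
b=np.hstack([cv2.resize(g['pixels'][110:200,170:290],(400,300),interpolation=2),cv2.resize(h['pixels'][150:240,170:290],(400,300),interpolation=2)]);cv2.imwrite('pics/c11.png',b[:,:,::-1])
E
python3 fine.py w11
```

```text
[ 573.67336582 -112.68373195  439.96522841] [ 1.79939099e+02 -1.65804795e-01 -1.99030674e+00] [-1.56501581  0.26935242 -0.6477977 ] 14.2167
disc fit centre [553.37099497 -12.00327193] r 59.87148045879182
  cent [ 35.31 -26.08] r 43.9 ang -36.45 dir -36.45 n 82
  cent [ 63.61 -46.46] r 78.8 ang -36.14 dir -36.29 n 64
  joining line dir -35.76
screw [553.06276311 -12.04316877] 418.08000000000004
  cent [ 35.37 -25.83] r 43.8 ang -36.14 dir -36.71 n 82
  cent [ 63.78 -46.32] r 78.8 ang -35.99 dir -36.19 n 65
  joining line dir -35.80
```

View pics/w11z.png

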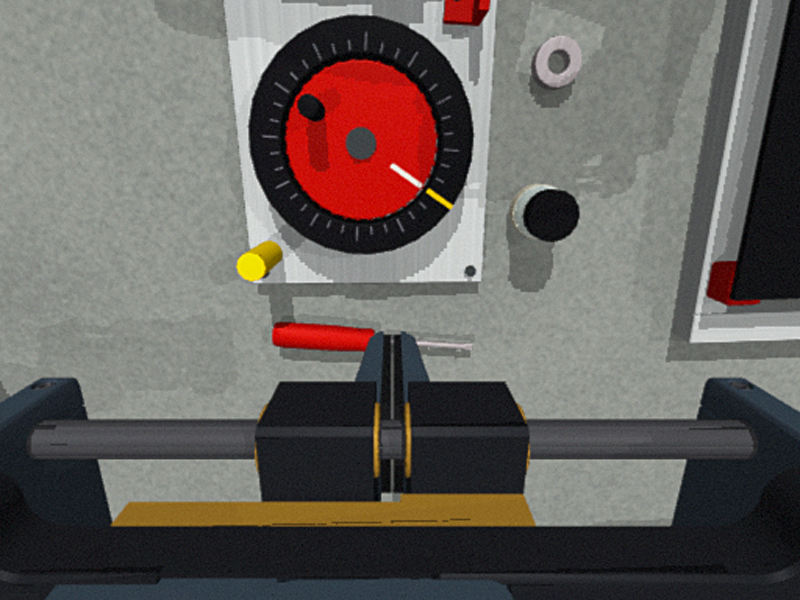

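View pics/c11.png

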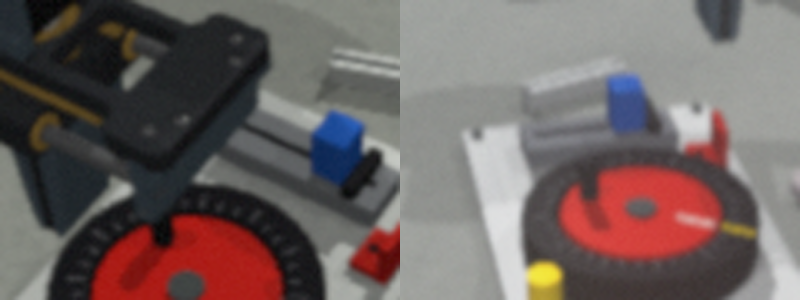

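The dial is still on its line, with the mark ending at about (422,187) and the yellow line starting at (428,191). The block sits against the stop and nothing else has moved.

```bash
python3 -c "
from workcell import env; print(env.job_done())"
```

```text
the job is handed in; nothing more can be done
None
```

I set the dial first, then pushed the clamp block home to its stop, and handed the job in at about 14.4 s of the 51 s allowed.

- **Dial:** I turned it about 140° anticlockwise by pushing the finger post with one finger, the open jaws straddling the post without gripping. I then let go and lifted clear. Seen from above before and after the clamp push, the white mark was within about 0.3° of the yellow line, and it did not move between the two views. The blurrier side camera gave inconsistent angles during the approach, so I relied on the wrist camera for this.
- **Clamp:** I pushed the block with closed fingertips until it stopped advancing and the force rose from about 2 N to 13 N. With the fingers clear, the scene and side pictures show the block against the black stop. I did not measure its travel in millimetres.
- **Surroundings:** In the last pictures the loose things look to be where they were. At hand-in the arm was clear of everything, and the highest force I read was about 16 N, during the clamp push.

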